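Charge the vibratory tumbler with media and start it

TASK

Charge the tumbler: with the scoop, take at least three pieces of ceramic media out of the bin, tip them into the tumbler's bowl without spilling any, and lay the scoop back down flat on the bench. Then start the machine from its sloped panel: press the power key (round), the timer-up key (triangle pointing up), the speed key (square) and the start key (wide bar), in that order, one at a time, each fully in and fully out again, but without forcing them. Do not press the timer-down key, or any key before the bowl is charged, and leave the other tools on the bench where they lie.

Things in the scene. Friction and masses are not known exactly. Their poses are not given: they have to be found in the camera images.
- tumbler: grey vibratory tumbler, fixed: round base 176 mm across, open bowl 204 mm across above it, key panel 186 mm wide on its front. Origin: centre of its underside, on the bowl's axis; z up, x to its back. The panel faces -x and rises to the back at 30 deg; outward normal (-0.5, 0, 0.866). The bowl hangs over it: a tool straight down on the keys strikes the bowl, so press along the panel's normal
- tumbler_bowl (a point): point on the bowl's axis, 135 mm above the bench and 55 mm below the rim (mouth 196 mm across inside); the bowl's floor is 24 mm below it. A centre post with a steel stud stands in the bowl up to 24 mm below the rim. Media in the bowl lie within 90 mm of this point
- bin: grey plastic bin, fixed, 275 mm long (x), 106 mm wide (y), walls 5 mm, floor 4 mm. Origin: underside, mid-width. Inside: floor from x = -120 to 105 mm, y -48 to 48 mm. The end wall at +x leans outward 35 deg from the floor's end, 62 mm high; sides 62 mm (26 mm below x = -20), cut-down front at -x 14 mm. The media start between x = -15 and 99 mm; the floor behind them is free
- scoop: flat steel scoop, 110-180 g, on the bench. Origin: centre of the blade's underside; x to the lip, y across, z up. Blade 68 mm wide, x -40 to 43.5 mm, 1.8 mm thick; back wall 32 mm high, sides 22 mm (13 from x = 15 to their end at 28). Wooden handle 18 wide, 13 thick, 95 mm long, from the back wall's top (x -38, z 34 mm) back to -x rising at 15 deg. A grip of 80 N holds it
- scoop_grip (a point): middle of the handle, on its centre line, 86 mm behind the scoop's origin and 47 mm above its underside; close the fingers across the handle's 18 mm (along the scoop's y)
- media0: a piece of ceramic polishing media, an off-white ball 18 mm across, 12 g, in the bin; origin at its centre
- media1: a piece of ceramic polishing media, an off-white ball 18 mm across, 12 g, in the bin; origin at its centre
- media2: a piece of ceramic polishing media, an off-white ball 18 mm across, 12 g, in the bin; origin at its centre
- media3: a piece of ceramic polishing media, an off-white ball 18 mm across, 12 g, in the bin; origin at its centre
- media4: a piece of ceramic polishing media, an off-white ball 18 mm across, 12 g, in the bin; origin at its centre
- media5: a piece of ceramic polishing media, an off-white ball 18 mm across, 12 g, in the bin; origin at its centre
- media6: a piece of ceramic polishing media, an off-white ball 18 mm across, 12 g, in the bin; origin at its centre
- key_down_top (a point): centre of the top face of the middle key of the row of five on the panel (timer-down, not to be pressed), 17 mm ahead of the bowl's rim, 81 mm above the bench. Its axes are the panel's: z its outward normal, x up the panel, y along the row to the left seen from the front. The key tops all lie in one plane, 8.5 mm proud of the panel
- key_power (a joint): travel into the panel of the power key: the round one (20 mm), at the panel's left end seen from the front (tumbler +y); centre of its top +72 mm along y from point key_down_top. Black. 0 (out) to 0.004 m (fully in); spring: 1 N to start, 5 N fully in, then a hard stop; springs back
- key_up (a joint): travel into the panel of the timer-up key: the triangle pointing up the panel, second from the left; centre of its top +36 mm along y from point key_down_top. Black. 0 (out) to 0.004 m (fully in); spring: 1 N to start, 5 N fully in, then a hard stop; springs back
- key_down (a joint): travel into the panel of the timer-down key: the triangle pointing down the panel, in the middle; not wanted; centre of its top +0 mm along y from point key_down_top. Black. 0 (out) to 0.004 m (fully in); spring: 1 N to start, 5 N fully in, then a hard stop; springs back
- key_speed (a joint): travel into the panel of the speed key: the square one (18 mm), second from the right; centre of its top -36 mm along y from point key_down_top. Black. 0 (out) to 0.004 m (fully in); spring: 1 N to start, 5 N fully in, then a hard stop; springs back
- key_start (a joint): travel into the panel of the start key: the wide bar (30 x 18 mm), at the right end (tumbler -y); centre of its top -75 mm along y from point key_down_top. Black. 0 (out) to 0.004 m (fully in); spring: 1 N to start, 5 N fully in, then a hard stop; springs back
- hammer: a small hammer about 240 mm long lying on the bench; a bystander: leave it alone
- brush: a bench brush lying on the bench; a bystander: leave it alone
- pliers: black-handled pliers 180 mm long lying on the bench; a bystander: leave it alone
- bench_block: a square steel block 75 x 75 x 22 mm; a bystander: leave it alone
- compound_bar: a bar of polishing compound 110 x 45 x 34 mm; a bystander: leave it alone
- jar: a lidded jar 60 mm across, 85 mm tall; a bystander: leave it alone

How it is judged:
By the outcome, as a careful person would: the job done as asked, in the order asked, and still so for the second after the job is handed in, with the robot touching nothing.
It also fails if it takes over 72 s, if anything falls off the work surface, if the arm or the gripper's body presses on something with over 40 N, if the wrist force passes 120 N, or if a joint passes its speed limit or range.

ROBOT

A 6-joint arm with a two-finger parallel gripper is mounted at the origin on the work surface. World frame = base frame: x ahead of the robot, y to its left, z up, the work surface at z = 0. Lengths are in mm, angles in rad, forces in N, time in s.
With the tool pointing down it reaches from about 300 to 875 mm from the base axis. Payload 6.4 kg.
Tool frame: the origin (TCP) lies between the finger pads; the fingertips stand 17 mm ahead of it and the grasp point (between the pads) lies 2 mm behind it; x points along the fingers, z is the direction in which the jaws open and shut, and the axes are right-handed (so a half turn about x gives the same grasp; the last joint's range is limited). The gripper opens to 85 mm and grips with 20 to 120 N. Pads are 22 mm wide; open, the fingers measure 114 mm over their backs; the gripper's body (76 mm by 85 mm) begins 54 mm behind the grasp point. The pads swing forward as they close: fully open they stand 13 mm farther back than shut.
Start: joints at [1.017, 0.181, 1.607, -0, 1.354, -0.206], TCP at [195.967, 540.591, 248.288] pointing down, gripper open.
Joint ranges: [-2.99, 2.99], [-0.89, 2.07], [0.3, 2.58], [-1.14, 4.28], [0, 2.63], [-3.12, 3.12]. Speed limits (rad/s): [2.57, 2.57, 3.01, 3.14, 3.14, 3.14].

INTERFACE

Orientations are given as a unit quaternion [w, x, y, z].
In Python, from workcell import robot gives the robot as it stands.
- The arm moves only by the tool servo_tool, never from a script. Its argument "deltas" is text: rows parted by semicolons, each of 7 numbers parted by spaces: the shift along the tool's x, y, z in mm, then the turn, a rotation vector about the tool's x, y, z in degrees, then the opening in per cent of the stroke, from 0 (shut) to 100 (fully open). In form: x y z ax ay az claw; .... A call has exactly 8 rows; each row shifts and turns the commanded pose from where the row before left it, along the tool's axes as they then stand; what a row does not reach is not made up. A row lasts 1/10 s, in which the tool goes at most 50 mm and 8.59 degrees, less where a joint would pass 70% of its speed; a pose out of reach is approached as far as the arm can. A call is refused whole if a number of a shift passes 50 or a number of a turn 8.59, either way. A call with a gripper value outside its range is refused whole. The fingers move at their own pace and stop on an object; "squeeze" is the grip in N (left out, the last holds). Time passes only in rows, so rows that do not move let the fingers close, or fill a call up. It gives the time, the measured TCP pose, the force and the opening at its end, in the units of the state.
- robot.sense(): the state, without advancing time (a new reading comes with each control period).
- robot.camera(name): name is "scene" or "top"; returns the picture (480x640x3 uint8, red, green, blue); there is no depth.
- robot.camera_info(name): a dict with "mtx" (3x3 intrinsics, pixels), "D" ([k1, k2, p1, p2, k3] as OpenCV has them; the pictures are not rectified), "R" (3x3) and "t" (3): a world point X has camera coordinates R X + t. Camera axes: x right, y down, z forward; pixel columns grow to the right and rows downward; lengths in mm; the calibration is good to about 2 mm. A picture is of the moment at which its call begins. camera_info takes no time and is no camera call.
- robot.job_done(): hands the job in, once; it reports no verdict.
The state is a dict: "t": time; "joint_pos": joint angles; "dq": joint speeds; "effort": joint torques, N m; "tcp_pos": TCP position; "eef_rot": TCP orientation; "wrist_force": force on the tool from outside, world axes, zero at the start; "torque": the same for the moment, N m; "width": opening from 0.0 (shut) to 1.0 (fully open).
Only numpy, scipy, OpenCV 4.12 (cv2) and the standard library are available. Lean on these libraries where they do the work, as an engineer would, in place of code of your own. Each camera call takes 0.05 s, during which the arm holds its last target. There are 200 camera calls.

## Working session

There is one attempt and no reset: what is moved stays moved. The work goes in short steps, Python scripts to look and compute and a tool call to move; the robot and the scene stay as the last step left them, time stands still between calls to the robot, and variables do not carry over. Pictures are saved under pics/ and viewed, about 8 in all and at most 12, crops included, and the job is handed in when it is done.

Besides the shell and the picture viewer there is one more tool, called after "Request:" as a command line: name --argument value ..., lists and objects as JSON in quotes. servo_tool: Moves the arm, as the interface text tells. Its arguments: {"type":"object","properties":{"deltas":{"type":"string"},"squeeze":{"type":"number"}},"required":["deltas"]}

```bash
mkdir -p pics; python3 - <<'E'
from workcell import robot
import cv2,numpy as np
for n in("scene","top"):
    im=robot.camera(n); cv2.imwrite(f"pics/{n}0.png",im[:,:,::-1])
    i=robot.camera_info(n); print(n,{k:np.round(v,4).tolist() for k,v in i.items()}); print("C",-np.array(i["R"]).T@np.array(i["t"]))
print(robot.sense())
E
ls
```

```text
scene {'mtx': [[488.1697, 0.0, 314.8753], [0.0, 488.1697, 237.7407], [0.0, 0.0, 1.0]], 'D': [-0.0957, 0.0, 0.0, 0.0, 0.0], 'R': [[0.6969, 0.7172, -0.0031], [0.4444, -0.4352, -0.783], [-0.5629, 0.5443, -0.622]], 't': [-448.685, -111.6037, 1482.0931]}
C [1196.56953121 -533.45982872  833.07589608]
top {'mtx': [[485.3768, 0.0, 318.6063], [0.0, 485.3768, 235.925], [0.0, 0.0, 1.0]], 'D': [-0.1214, 0.0, 0.0, 0.0, 0.0], 'R': [[-0.0081, -1.0, -0.0019], [-0.9952, 0.0083, -0.0976], [0.0976, 0.0011, -0.9952]], 't': [90.8017, 556.738, 1222.7222]}
C [ 435.45504163   84.87623509 1271.38772196]
{'t': 0.1, 'joint_pos': array([ 1.01673295e+00,  1.81456756e-01,  1.60789379e+00, -3.53311732e-06,
        1.35384418e+00, -2.06294390e-01]), 'dq': array([-0.00083281, -0.00104702, -0.00237319,  0.00045362,  0.00109124,
        0.00253125]), 'effort': array([-3.93423288e-04, -4.45874548e+01, -3.52236736e+01, -3.94988756e-04,
        4.11035871e-03,  3.85315639e-05]), 'tcp_pos': array([195.68652154, 540.17130395, 247.48673057]), 'eef_rot': array([ 0.57844444, -0.4061798 ,  0.57948458,  0.40573097]), 'wrist_force': array([ 0.26334744, -0.47721853,  0.28637857]), 'torque': array([-0.01246608,  0.00879656, -0.01040714]), 'width': 0.999797027636957}
pics
```

View pics/scene0.png

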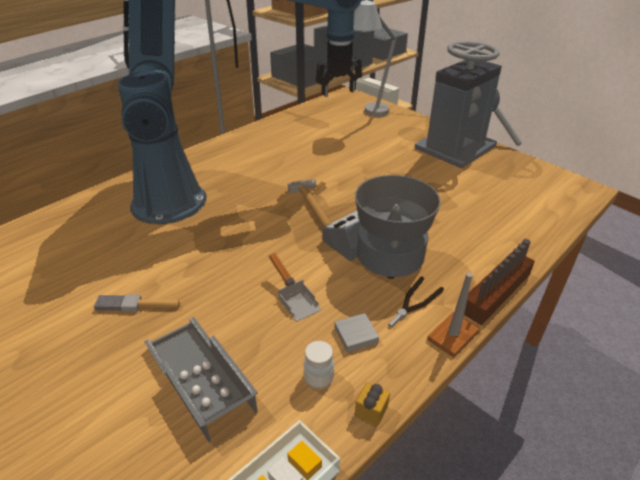

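View pics/top0.png

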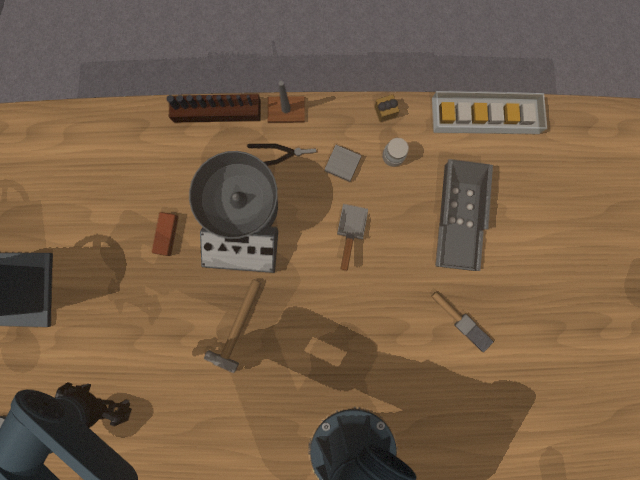

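The top view shows the bin at (435-495,160-270), the scoop at (355,220) with its handle toward (346,268), and the tumbler at (235,195). Its keys lie along row ~248, columns 208-266. I'll enlarge those areas next.

```bash
cat > h.py <<'E'
from workcell import robot
import numpy as np,cv2
from scipy.spatial.transform import Rotation as Rn
def cam(n):
    i=robot.camera_info(n); return [np.array(i[k],float) for k in("mtx","D","R","t")]
def ray(n,uv):
    K,D,R,t=cam(n); p=cv2.undistortPoints(np.array([[uv]],float),K,D)[0,0]
    return -R.T@t, R.T@np.array([p[0],p[1],1])
def onz(n,uv,z):
    C,d=ray(n,uv); return C+d*(z-C[2])/d[2]
def proj(n,X):
    K,D,R,t=cam(n); return cv2.projectPoints(np.array(X,float).reshape(-1,1,3),cv2.Rodrigues(R)[0],t,K,D)[0][:,0]
def rot():
    q=robot.sense()["eef_rot"]; return Rn.from_quat([q[1],q[2],q[3],q[0]])
E
python3 - <<'E'
import cv2,numpy as np
t=cv2.imread("pics/top0.png")
a=cv2.resize(t[150:280,420:510],None,fx=4,fy=4,interpolation=3)
b=cv2.resize(t[190:280,320:390],None,fx=5.777,fy=5.777,interpolation=3)[:520]
cv2.imwrite("pics/c1.png",np.hstack([a,b]))
c=cv2.resize(t[140:280,180:290],None,fx=4,fy=4,interpolation=3)
cv2.imwrite("pics/c2.png",c)
print(a.shape,b.shape)
E
```

```text
(520, 360, 3) (520, 404, 3)
```

View pics/c1.png

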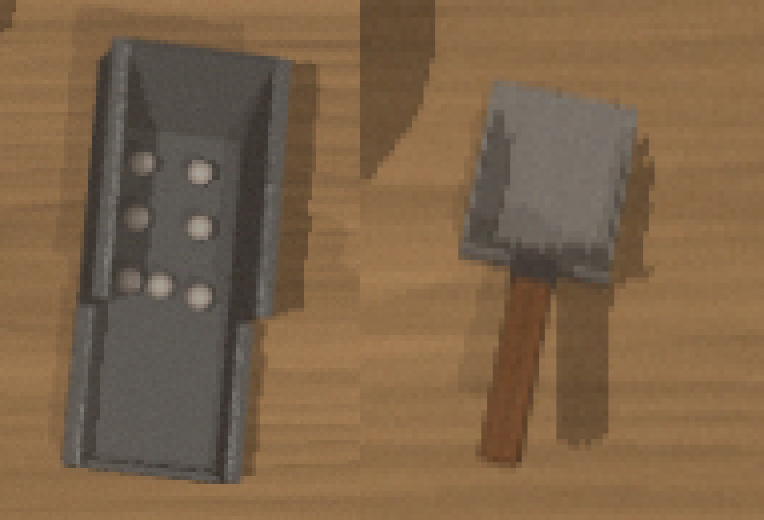

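View pics/c2.png

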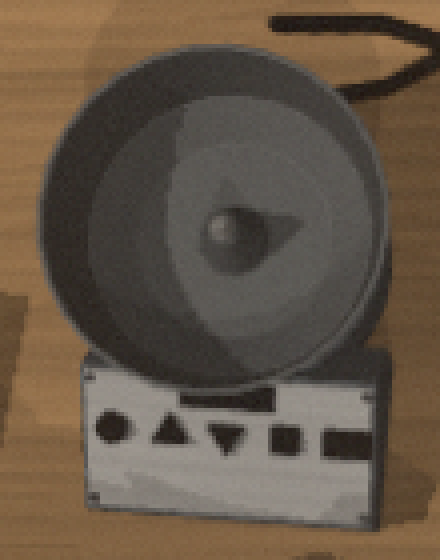

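```bash
cat > est.py <<'E'
from h import *
from scipy.optimize import least_squares
def A(x,y): return ((x+.5)/4-.5+420,(y+.5)/4-.5+150)
def B(x,y): return ((x-360+.5)/5.777-.5+320,(y+.5)/5.777-.5+190)
def C(x,y): return ((x+.5)/4-.5+180,(y+.5)/4-.5+140)
def fit(loc,pix,th0,p0,name,camn="top"):
    def f(p):
        c,s=np.cos(p[2]),np.sin(p[2]); X=[(p[0]+c*a-s*b,p[1]+s*a+c*b,z) for a,b,z in loc]
        return (proj(camn,X)-np.array(pix)).ravel()
    r=least_squares(f,[*p0,th0]); print(name,np.round(r.x[:2],1),np.degrees(r.x[2]).round(2),"res px",np.round(r.fun,1)); return r.x
b=fit([(-125,53,26),(-125,-53,26),(150,53,62),(150,-53,62)],[A(65,467),A(240,483),A(115,38),A(293,62)],0,(500,-200),"bin")
s=fit([(43.5,34,1),(43.5,-34,1),(-40,34,32),(-40,-34,32),(-130,0,59)],[B(492,80),B(637,108),B(460,255),B(607,282),B(500,464)],0,(500,0),"scoop")
k=[(112,428),(171,432),(227,437),(287,441),(346,444)]
K=[onz("top",C(*p),81) for p in k]
# rim
rim=[C(213+d*0,217) for d in [0]]
print("bowl c",onz("top",C(213,218),190), "keys",np.round(K,1).tolist())
# tumbler: keys + rim extremes; key_down local x = -102-17 = -119
t=fit([(-119,72,81),(-119,36,81),(-119,0,81),(-119,-36,81),(-119,-75,81),(0,0,190)],[C(*p) for p in k]+[C(213,218)],0,(550,200),"tumbler")
im=cv2.imread("pics/top0.png"); 
m=cv2.inRange(im,(95,95,95),(255,255,255)); sub=np.zeros_like(m); sub[180:232,448:478]=m[180:232,448:478]
n,l,st,ce=cv2.connectedComponentsWithStats(sub)
for i in range(1,n):
    if st[i,4]>6:
        X=onz("top",ce[i],13); d=X[:2]-b[:2]; c,ss=np.cos(b[2]),np.sin(b[2]); print("ball",np.round(X,0),"binloc",np.round([c*d[0]+ss*d[1],-ss*d[0]+c*d[1]],0),st[i,4])
E
python3 est.py; python3 -c "
from h import *;print(rot().as_matrix().round(3))"
```

```text
bin [ 593.7 -288.9] -7.17 res px [ 1.9 -0.1 -1.9  0.5  2.2  0.3 -2.3 -0.6]
scoop [595.9  -1.7] -11.48 res px [-0.2  0.3 -0.1  0.3 -0.1 -0.5  0.4 -0.1 -0.1  0.1]
bowl c [638.43131151 279.82351201 190.        ] keys [[527.9, 361.2, 81.0], [525.1, 324.2, 81.0], [521.8, 289.3, 81.0], [519.0, 252.1, 81.0], [516.9, 215.6, 81.0]]
tumbler [640.4 279.8] -4.46 res px [ 0.1  0.2 -0.3  0.2  0.1  0.  -0.4  0.   0.5  0.4  0.  -0.8]
ball [ 691. -261.   13.] binloc [93. 40.] 16
ball [ 678. -280.   13.] binloc [82. 19.] 12
ball [ 671. -316.   13.] binloc [ 80. -18.] 30
ball [ 662. -258.   13.] binloc [64. 39.] 10
ball [ 640. -275.   13.] binloc [44. 20.] 12
ball [ 634. -314.   13.] binloc [ 43. -20.] 31
ball [ 598. -268.   13.] binloc [ 2. 22.] 11
ball [ 595. -286.   13.] binloc [1. 3.] 30
ball [ 588. -312.   13.] binloc [ -3. -24.] 30
[[-0.001 -0.94   0.341]
 [-0.001  0.341  0.94 ]
 [-1.     0.    -0.002]]
```

```bash
cat >> h.py <<'E'
BIN=np.array([593.7,-288.9]); BY=-7.17
SC=np.array([595.9,-1.7]); SY=-11.48
TU=np.array([640.4,279.8]); TY=-4.46
LEAN=20.
def toolR(yaw,lean):
    # yaw: heading of 'forward'; lean deg: tool x tilts from straight down towards forward
    c,s=np.cos(np.radians(yaw)),np.sin(np.radians(yaw)); X=np.array([c,s,0]);Y=np.array([-s,c,0]);Z=np.array([0,0,1.])
    l=np.radians(lean); x=np.sin(l)*X-np.cos(l)*Z; return Rn.from_matrix(np.column_stack([x,np.cross(Y,x),Y]))
def scoop2tool(o,yaw,up=0,lean=None):
    # scoop origin o (world), yaw, lip-up pitch deg -> tcp pos, R
    lean=LEAN if lean is None else lean
    Rs=Rn.from_euler('z',yaw,degrees=True)*Rn.from_euler('y',-up,degrees=True)
    R=toolR(yaw,lean+up); return np.array(o)+Rs.apply([-86,0,47])+2*R.as_matrix()[:,0],R
def plan(pos,R,n,claw,start=None):
    p0,R0=start if start else (robot.sense()["tcp_pos"],rot())
    dv=(R0.inv()*R).as_rotvec(); rows=[]
    Ri=[R0*Rn.from_rotvec(dv*i/n) for i in range(n+1)]
    for i in range(n):
        d=Ri[i].inv().apply((np.array(pos)-p0)/n); rows.append(" ".join(f"{v:.1f}" for v in [*d,*np.degrees(dv/n)])+f" {claw}")
    for i in range(0,n,8): print(";".join(rows[i:i+8]))
    return np.array(pos),R
def bl(x,y,z):
    c,s=np.cos(np.radians(BY)),np.sin(np.radians(BY)); return np.array([BIN[0]+c*x-s*y,BIN[1]+s*x+c*y,z])
def tl(x,y,z):
    c,s=np.cos(np.radians(TY)),np.sin(np.radians(TY)); return np.array([TU[0]+c*x-s*y,TU[1]+s*x+c*y,z])
E
python3 - <<'E'
from h import *
a=scoop2tool([*SC,0],SY); print(a[0])
b=plan(a[0]+[0,0,90],a[1],16,100)
plan(a[0],a[1],8,100,b)
E
```

```text
[512.29085112  15.2800826   45.12061476]
7.1 -29.8 -24.1 -0.5 -0.1 -1.2 100;7.7 -29.4 -24.4 -0.5 -0.1 -1.2 100;8.3 -29.0 -24.6 -0.5 -0.1 -1.2 100;8.8 -28.6 -24.9 -0.5 -0.1 -1.2 100;9.4 -28.2 -25.2 -0.5 -0.1 -1.2 100;10.0 -27.7 -25.5 -0.5 -0.1 -1.2 100;10.5 -27.3 -25.7 -0.5 -0.1 -1.2 100;11.1 -26.8 -26.0 -0.5 -0.1 -1.2 100
11.6 -26.3 -26.3 -0.5 -0.1 -1.2 100;12.1 -25.8 -26.5 -0.5 -0.1 -1.2 100;12.6 -25.3 -26.8 -0.5 -0.1 -1.2 100;13.1 -24.8 -27.0 -0.5 -0.1 -1.2 100;13.6 -24.2 -27.3 -0.5 -0.1 -1.2 100;14.1 -23.7 -27.5 -0.5 -0.1 -1.2 100;14.6 -23.1 -27.7 -0.5 -0.1 -1.2 100;15.0 -22.5 -28.0 -0.5 -0.1 -1.2 100
10.6 3.8 -0.0 0.0 0.0 0.0 100;10.6 3.8 -0.0 0.0 0.0 0.0 100;10.6 3.8 -0.0 0.0 0.0 0.0 100;10.6 3.8 -0.0 0.0 0.0 0.0 100;10.6 3.8 -0.0 0.0 0.0 0.0 100;10.6 3.8 -0.0 0.0 0.0 0.0 100;10.6 3.8 -0.0 0.0 0.0 0.0 100;10.6 3.8 -0.0 0.0 0.0 0.0 100
```

Request:
servo_tool --deltas "7 -30 -24 -0.5 0 -1.2 100;8 -29 -24 -0.5 0 -1.2 100;8 -29 -25 -0.5 0 -1.2 100;9 -29 -25 -0.5 0 -1.2 100;9 -28 -25 -0.5 0 -1.2 100;10 -28 -25 -0.5 0 -1.2 100;10 -27 -26 -0.5 0 -1.2 100;11 -27 -26 -0.5 0 -1.2 100"

```text
t: 0.9
tcp_pos: [354.2, 276.7, 192.7]
eef_rot: [0.596, -0.473, 0.528, 0.376]
wrist_force: [0.4, -0.5, -0.3]
width: 0.998
```

Request:
servo_tool --deltas "12 -26 -26 -0.5 0 -1.2 100;12 -26 -26 -0.5 0 -1.2 100;13 -25 -27 -0.5 0 -1.2 100;13 -25 -27 -0.5 0 -1.2 100;14 -24 -27 -0.5 0 -1.2 100;14 -24 -27 -0.5 0 -1.2 100;15 -23 -28 -0.5 0 -1.2 100;15 -23 -28 -0.5 0 -1.2 100"

```text
t: 1.7
tcp_pos: [510.6, 13.3, 136.9]
eef_rot: [0.609, -0.536, 0.474, 0.343]
wrist_force: [0.9, 0.3, 0.3]
width: 0.998
```

```bash
python3 - <<'E'
from h import *
a=scoop2tool([*SC,0],SY); plan(a[0],a[1],8,100)
s=robot.sense(); print(s["tcp_pos"],s["joint_pos"].round(2))
im=robot.camera("scene"); cv2.imwrite("pics/s1.png",cv2.resize(im[170:350,200:400,::-1],None,fx=3,fy=3))
E
```

```text
10.9 3.6 0.6 -0.0 -0.2 -0.1 100;10.9 3.6 0.5 -0.0 -0.2 -0.1 100;10.9 3.7 0.5 -0.0 -0.2 -0.1 100;10.9 3.7 0.5 -0.0 -0.2 -0.1 100;10.9 3.7 0.4 -0.0 -0.2 -0.1 100;10.9 3.7 0.4 -0.0 -0.2 -0.1 100;10.8 3.7 0.4 -0.0 -0.2 -0.1 100;10.8 3.8 0.3 -0.0 -0.2 -0.1 100
[510.55256231  13.27500449 136.91608315] [-0.19 -0.01  2.1  -0.04  0.72 -1.52]
```

View pics/s1.png

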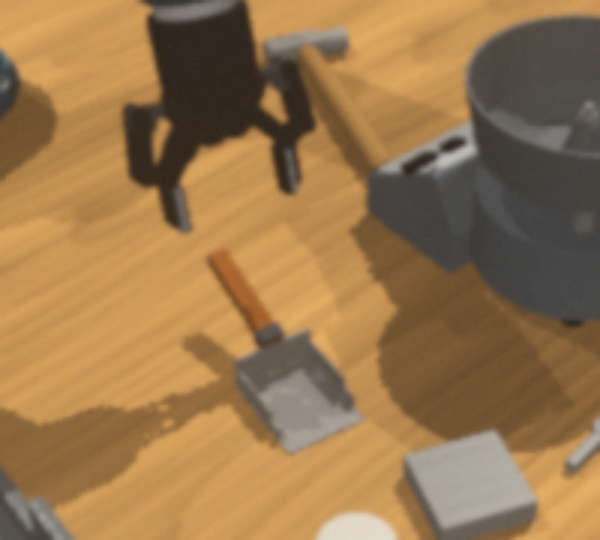

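The gripper straddles the handle line at the right yaw. I'll lower it and close.

Request:
servo_tool --deltas "11 3.6 0.6 0 -0.2 -0.1 100;11 3.6 0.5 0 -0.2 -0.1 100;11 3.7 0.5 0 -0.2 -0.1 100;11 3.7 0.5 0 -0.2 -0.1 100;11 3.7 0.4 0 -0.2 -0.1 100;11 3.7 0.4 0 -0.2 -0.1 100;11 3.7 0.4 0 -0.2 -0.1 100;10.5 3.8 0.3 0 -0.2 -0.1 100"

```text
t: 2.55
tcp_pos: [511.8, 17.1, 44.3]
eef_rot: [0.618, -0.534, 0.461, 0.346]
wrist_force: [-0.2, -0.7, -0.5]
width: 1.002
```

Request:
servo_tool --deltas "0 0 0 0 0 0 50;0 0 0 0 0 0 20;0 0 0 0 0 0 0;0 0 0 0 0 0 0;0 0 0 0 0 0 0;0 0 0 0 0 0 0;0 0 0 0 0 0 0;0 0 0 0 0 0 0" --squeeze 80

```text
t: 3.35
tcp_pos: [512.8, 16.8, 45.8]
eef_rot: [0.618, -0.535, 0.461, 0.346]
wrist_force: [-2.6, -0.1, 5.2]
width: 0.196
```

```bash
python3 - <<'E'
from h import *
s=robot.sense(); R=rot(); M=R.as_matrix(); 
lean=np.degrees(np.arctan2(np.hypot(*M[:2,0]),-M[2,0])); yaw=np.degrees(np.arctan2(-M[0,2],M[1,2])); roll=np.degrees(np.arcsin(M[2,2]))
print("lean",lean,"yaw",yaw,"zroll",roll,s["joint_pos"].round(2))
# grasp: scoop in tool frame
Rs=Rn.from_euler('z',yaw,degrees=True)
open("h.py","a").write(f"\nLEAN={lean:.2f}\n")
import h; h.LEAN=lean
p0=s["tcp_pos"]; a=plan(p0+[0,0,100],R,4,0)
t=scoop2tool(bl(-70,-1,100),BY,0,lean); b=plan(*t,12,0,a)
t=scoop2tool(bl(-70,-1,20),BY,0,lean); plan(*t,4,0,b)
E
```

```text
lean 20.018583506435707 yaw -11.536940276843547 zroll 0.1777356699277273 [-0.2   0.18  2.14  0.01  0.47 -1.57]
-23.5 -8.6 0.1 0.0 0.0 0.0 0;-23.5 -8.6 0.1 0.0 0.0 0.0 0;-23.5 -8.6 0.1 0.0 0.0 0.0 0;-23.5 -8.6 0.1 0.0 0.0 0.0 0
-0.4 1.1 -24.7 -0.3 -0.1 0.0 0;-0.5 1.3 -24.7 -0.3 -0.1 0.0 0;-0.5 1.4 -24.7 -0.3 -0.1 0.0 0;-0.6 1.6 -24.7 -0.3 -0.1 0.0 0;-0.6 1.7 -24.6 -0.3 -0.1 0.0 0;-0.7 1.9 -24.6 -0.3 -0.1 0.0 0;-0.7 2.0 -24.6 -0.3 -0.1 0.0 0;-0.8 2.2 -24.6 -0.3 -0.1 0.0 0
-0.8 2.3 -24.6 -0.3 -0.1 0.0 0;-0.9 2.5 -24.6 -0.3 -0.1 0.0 0;-0.9 2.6 -24.6 -0.3 -0.1 0.0 0;-1.0 2.8 -24.5 -0.3 -0.1 0.0 0
18.8 6.8 -0.0 0.0 0.0 0.0 0;18.8 6.8 -0.0 0.0 0.0 0.0 0;18.8 6.8 -0.0 0.0 0.0 0.0 0;18.8 6.8 -0.0 0.0 0.0 0.0 0
```

Request:
servo_tool --deltas "-23.5 -8.6 0 0 0 0 0;-23.5 -8.6 0 0 0 0 0;-23.5 -8.6 0 0 0 0 0;-23.5 -8.6 0.4 0 0 0 0;-0.4 1.1 -24.7 -0.3 -0.1 0 0;-0.5 1.3 -24.7 -0.3 -0.1 0 0;-0.5 1.4 -24.7 -0.3 -0.1 0 0;-0.6 1.6 -24.7 -0.3 -0.1 0 0"

```text
t: 4.15
tcp_pos: [487.1, -79.3, 144.5]
eef_rot: [0.614, -0.54, 0.455, 0.353]
wrist_force: [-0.1, -0.3, -0.9]
width: 0.194
```

Request:
servo_tool --deltas "-0.6 1.7 -24.6 -0.3 -0.1 0 0;-0.7 1.9 -24.6 -0.3 -0.1 0 0;-0.7 2 -24.6 -0.3 -0.1 0 0;-0.8 2.2 -24.6 -0.3 -0.1 0 0;-0.8 2.3 -24.6 -0.3 -0.1 0 0;-0.9 2.5 -24.6 -0.3 -0.1 0 0;-0.9 2.6 -24.6 -0.3 -0.1 0 0;-1 2.8 -24.5 -0.3 -0.1 0 0"

```text
t: 4.95
tcp_pos: [436.9, -270.6, 143.9]
eef_rot: [0.606, -0.55, 0.444, 0.367]
wrist_force: [0.1, -0.8, -1.1]
width: 0.201
```

```bash
python3 - <<'E'
from h import *
im=robot.camera("scene"); top=robot.camera("top")
a=cv2.resize(im[200:440,110:330,::-1],(550,600),interpolation=3); b=cv2.resize(top[140:340,430:510,::-1],(240,600),interpolation=3)
cv2.imwrite("pics/s2.png",np.hstack([a,b]))
print(robot.sense())
t=scoop2tool(bl(-70,-1,20),BY,0); plan(*t,4,0)
E
```

```text
{'t': 5.05, 'joint_pos': array([-0.93962625, -0.00618912,  2.08105534,  0.33338033,  0.84781409,
       -2.56647099]), 'dq': array([ 0.04380698, -0.01753305,  0.03528694, -0.00110084,  0.0100605 ,
        0.05567231]), 'effort': array([ -0.93013203, -30.45304298, -31.35868549,   1.12580605,
        -0.94432868,  -0.54743981]), 'tcp_pos': array([ 437.02333039, -272.7491004 ,  144.44447872]), 'eef_rot': array([ 0.60580827, -0.5495493 ,  0.44474594,  0.3649561 ]), 'wrist_force': array([ 0.57905544,  0.08082778, -1.46857984]), 'torque': array([ 0.022084  ,  0.32108524, -0.02354941]), 'width': 0.19715619271386087}
18.8 6.3 0.6 -0.2 -0.1 -0.0 0;18.8 6.3 0.6 -0.2 -0.1 -0.0 0;18.8 6.3 0.6 -0.2 -0.1 -0.0 0;18.8 6.3 0.6 -0.2 -0.1 -0.0 0
```

View pics/s2.png

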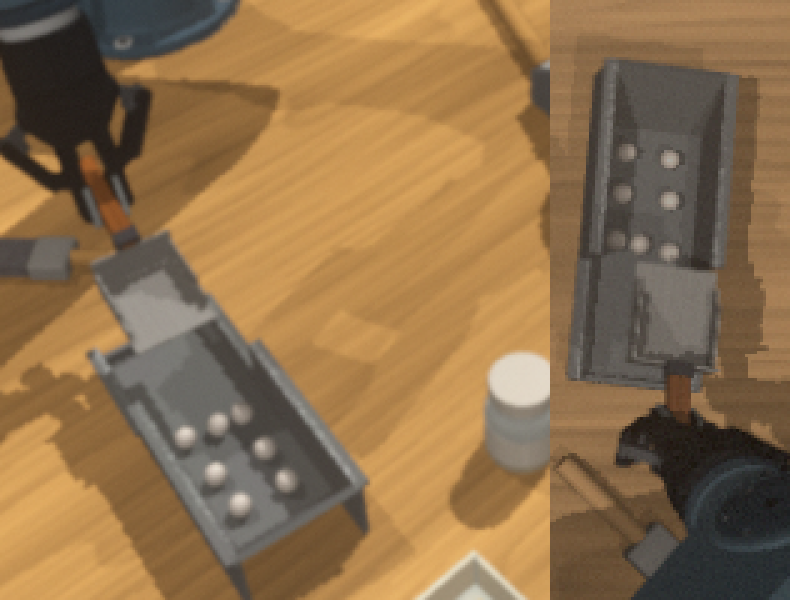

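```bash
python3 - <<'E'
from h import *
# current scoop pose implied by tool
p=robot.sense()["tcp_pos"]; M=rot().as_matrix(); 
n=scoop2tool([0,0,0],BY)[0]; o=p-n
Rs=Rn.from_euler('z',BY,degrees=True)
print("origin",o.round(1))
for q in [(43.5,34,2),(43.5,-34,2),(-40,34,32),(-40,-34,32)]: print(q,proj("top",o+Rs.apply(q)).round(1),proj("scene",o+Rs.apply(q)).round(1))
print("seen top",[(430+(x-550)/3,140+y/3) for x,y in[(638,262),(718,270),(632,362),(712,370)]])
print("seen scene",[(110+x*.4,200+y*.4) for x,y in[(217,316),(133,355),(165,232),(93,265)]])
E
```

```text
origin [ 521.7 -283.4   99.3]
(43.5, 34, 2) [[457.8 227.1]] [[196.2 324.9]]
(43.5, -34, 2) [[484.7 230.4]] [[164.6 340.8]]
(-40, 34, 32) [[458.3 260.4]] [[175.8 290.4]]
(-40, -34, 32) [[486.1 263.6]] [[144.6 304.7]]
seen top [(459.3333333333333, 227.33333333333331), (486.0, 230.0), (457.3333333333333, 260.6666666666667), (484.0, 263.3333333333333)]
seen scene [(196.8, 326.4), (163.2, 342.0), (176.0, 292.8), (147.2, 306.0)]
```

Request:
servo_tool --deltas "18.8 6.3 0.6 -0.2 -0.1 0 0;18.8 6.3 0.6 -0.2 -0.1 0 0;18.8 6.3 0.6 -0.2 0 0 0;18.8 6.3 0.6 -0.2 0 0.6 0;5 1.5 0 0 0 0.8 0;3 1 0 0 0 0.6 0;0 0 0 0 0 0 0;0 0 0 0 0 0 0"

```text
t: 5.85
tcp_pos: [440.8, -268.2, 57.6]
eef_rot: [0.596, -0.546, 0.449, 0.38]
wrist_force: [0.2, 0.7, -1.6]
width: 0.194
```

```bash
cat > st.py <<'E'
from h import *
def scoop_state(pr=True):
    s=robot.sense(); M=rot().as_matrix()
    lean=np.degrees(np.arctan2(np.hypot(*M[:2,0])*np.sign(M[:2,0]@[M[1,2],-M[0,2]]),-M[2,0])); yaw=np.degrees(np.arctan2(-M[0,2],M[1,2]))
    up=lean-LEAN; o=s["tcp_pos"]-scoop2tool([0,0,0],yaw,up)[0]
    if pr: print("o",o.round(1),"yaw",yaw.round(1),"up",up.round(1),"F",s["wrist_force"].round(1),"w",round(s["width"],3),"q",s["joint_pos"].round(2),"t",round(s["t"],2))
    return o,yaw,up
if __name__=="__main__":
    o,y,u=scoop_state(); d=o[:2]-BIN; c,s=np.cos(np.radians(BY)),np.sin(np.radians(BY)); print("binloc",c*d[0]+s*d[1],-s*d[0]+c*d[1])
E
python3 st.py
```

```text
o [ 523.9 -278.3    9.6] yaw -6.9 up -2.0 F [ 0.2  0.7 -1.6] w 0.194 q [-0.91  0.19  2.09  0.36  0.67 -2.62] t 5.85
binloc -70.60634422659706 1.8412856446433832
```

Request:
servo_tool --deltas "2 0.6 -1.5 0 0 0 0;1 0.3 -1.3 0 0 0 0;1 0.3 0 0 0 0 0;0.5 0.2 0 0 0 0 0;0.5 0.2 0 0 0 0 0;0 0 0 0 0 0 0;0 0 0 0 0 0 0;0 0 0 0 0 0 0"

```text
t: 6.65
tcp_pos: [440.2, -271.2, 52.1]
eef_rot: [0.596, -0.546, 0.45, 0.38]
wrist_force: [-3.0, 0.3, 7.2]
width: 0.197
```

```bash
python3 st.py
```

```text
o [ 523.3 -281.3    4. ] yaw -7.0 up -2.0 F [-3.   0.3  7.2] w 0.197 q [-0.92  0.2   2.09  0.37  0.66 -2.64] t 6.65
binloc -70.8129254413244 -1.284030708200433
```

Request:
servo_tool --deltas "4.6 -14.3 0 0 0 0 0;6.2 -19 0 0 0 0 0;6.2 -19 0 0 0 0 0;6.2 -19 0 0 0 0 0;6.2 -19 0 0 0 0 0;6.2 -19 0 0 0 0 0;3.1 -9.5 0 0 0 0 0;0.9 -2.8 0 0 0 0 0"

```text
t: 7.45
tcp_pos: [567.7, -286.5, 51.7]
eef_rot: [0.596, -0.546, 0.45, 0.38]
wrist_force: [-4.3, 0.1, 5.5]
width: 0.198
```

```bash
python3 st.py; python3 - <<'E'
from h import *
im=robot.camera("scene"); top=robot.camera("top")
a=cv2.resize(im[300:450,130:270,::-1],(560,600),interpolation=3); b=cv2.resize(top[140:300,435:500,::-1],(240,600),interpolation=3)
cv2.imwrite("pics/s3.png",np.hstack([a,b]))
E
```

```text
o [ 650.7 -296.5    3.6] yaw -6.9 up -2.0 F [-4.3  0.1  5.5] w 0.198 q [-0.74  0.41  1.8   0.28  0.69 -2.39] t 7.45
binloc 57.5493668558443 -0.45100339076411355
```

View pics/s3.png

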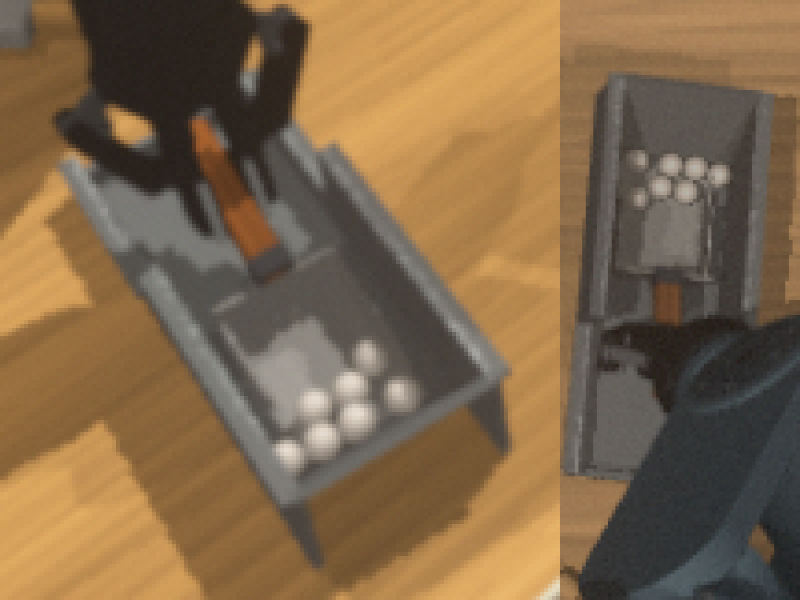

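Pixel check: four balls are against the end wall and three sit behind them, on or at the lip. I'll push in, tilt the lip up along the leaning wall, and lift.

```bash
python3 - <<'E'
from h import *
st=None
for x,z,u,n in [(61,3.6,-2,2),(65,6.8,6,2),(74,12.8,14,2),(73,30,16,2),(60,110,16,5)]:
    st=plan(*scoop2tool(bl(x,-0.5,z),BY,u),n,0,st)
E
```

```text
0.6 -1.7 0.2 0.1 0.0 0.0 0;0.6 -1.7 0.2 0.1 0.0 0.0 0
3.9 2.3 -0.0 0.0 -0.0 -4.0 0;3.8 2.5 -0.0 0.0 -0.0 -4.0 0
4.1 -0.7 0.0 -0.0 0.0 -4.0 0;4.2 -0.4 0.0 -0.0 0.0 -4.0 0
-6.3 -3.2 0.0 0.0 0.0 -1.0 0;-6.2 -3.3 0.0 0.0 0.0 -1.0 0
-14.5 -7.3 -0.0 0.0 0.0 0.0 0;-14.5 -7.3 -0.0 0.0 0.0 0.0 0;-14.5 -7.3 -0.0 0.0 0.0 0.0 0;-14.5 -7.3 -0.0 0.0 0.0 0.0 0;-14.5 -7.3 -0.0 0.0 0.0 0.0 0
```

Request:
servo_tool --deltas "0.6 -1.7 0.2 0.1 0 0 0;0.6 -1.7 0.2 0.1 0 0 0;3.9 2.3 0 0 0 -4 0;3.8 2.5 0 0 0 -4 0;4.1 -0.7 0 0 0 -4 0;4.2 -0.4 0 0 0 -4 0;-6.3 -3.2 0 0 0 -1 0;-6.2 -3.3 0 0 0 -1 0"

```text
t: 8.35
tcp_pos: [569.6, -284.5, 47.6]
eef_rot: [0.65, -0.607, 0.36, 0.283]
wrist_force: [-0.4, -0.3, -1.7]
width: 0.193
```

```bash
python3 st.py; python3 - <<'E'
from h import *
im=robot.camera("scene"); top=robot.camera("top")
a=cv2.resize(im[300:450,130:270,::-1],(560,600),interpolation=3); b=cv2.resize(top[140:300,435:500,::-1],(240,600),interpolation=3)
cv2.imwrite("pics/s4.png",np.hstack([a,b]))
E
```

```text
o [ 663.2 -296.3   27.3] yaw -7.2 up 15.7 F [-0.4 -0.3 -1.7] w 0.193 q [-0.84  0.38  1.99  0.99  0.48 -3.12] t 8.35
binloc 69.855333122372 1.3706317532951733
```

View pics/s4.png

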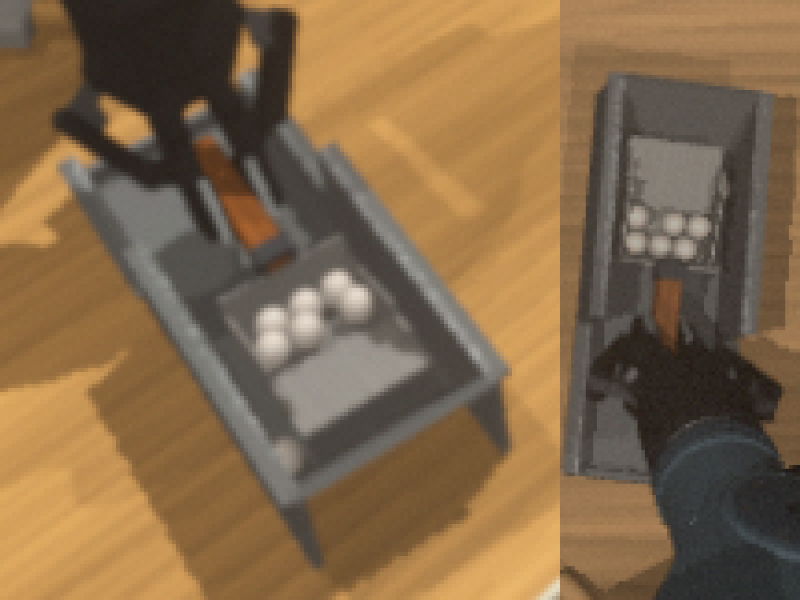

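```bash
python3 - <<'E'
from h import *
print(robot.sense()["joint_pos"])
st=None
for x,z,u,n in [(68,75,11,4)]:
    st=plan(*scoop2tool(bl(x,0,z),BY,u),n,0,st)
o=bl(40,0,130); st=plan(*scoop2tool(o,-18,10),4,0,st)
E
```

```text
[-0.83991099  0.37684045  1.98977584  0.99036075  0.4789783  -3.11735962]
-11.1 -7.8 -0.1 -0.0 0.0 1.2 0;-11.3 -7.6 -0.1 -0.0 0.0 1.2 0;-11.4 -7.3 -0.1 -0.0 0.0 1.2 0;-11.6 -7.1 -0.1 -0.0 0.0 1.2 0
-15.5 -1.8 4.3 2.3 1.4 0.2 0;-15.6 -1.5 4.0 2.3 1.4 0.2 0;-15.7 -1.3 3.7 2.3 1.4 0.2 0;-15.8 -1.1 3.4 2.3 1.4 0.2 0
```

Request:
servo_tool --deltas "-11.1 -7.8 0 0.7 0.4 1.3 0;-11.3 -7.6 0 0.7 0.4 1.3 0;-11.4 -7.3 0 0.5 0.3 1.2 0;-11.6 -7.1 0 0.5 0.3 1.2 0;-15.5 -1.8 4 1.8 1 0 0;-15.6 -1.5 4 1.8 1 0 0;-15.7 -1.3 4 1.8 1 0 0;-15.8 -1.1 3 1.8 1 0 0"

```text
t: 9.25
tcp_pos: [546.5, -264.8, 159.6]
eef_rot: [0.665, -0.549, 0.44, 0.25]
wrist_force: [-0.3, 0.4, -1.8]
width: 0.198
```

```bash
python3 st.py; python3 - <<'E'
from h import *
# pour pose: scoop yaw 15; carry high over bench; lip target
yaw=15.
def pour(lipr,lipz,up,yaw=yaw):
    c=np.array([np.cos(np.radians(yaw)),np.sin(np.radians(yaw)),0])
    lip=np.array([*TU,0])-c*lipr; lip[2]=lipz
    Rs=Rn.from_euler('z',yaw,degrees=True)*Rn.from_euler('y',-up,degrees=True)
    return scoop2tool(lip-Rs.apply([43.5,0,1]),yaw,up)
st=plan(*scoop2tool([540,-120,235],-5,10),8,0)
st=plan(*pour(130,245,10),14,0,st); print(st[0])
st=plan(*pour(60,215,-5),4,0,st)
st=plan(*pour(50,185,-50),8,0,st); print(st[0])
E
```

```text
o [ 634.1 -293.5  131.1] yaw -18.1 up 10.7 F [-0.3  0.4 -1.8] w 0.198 q [-0.76  0.08  2.01  0.41  0.6  -2.3 ] t 9.25
binloc 40.646579334602684 0.5150615747077589
-20.1 8.5 14.4 -1.4 -0.8 0.1 0;-19.9 8.2 14.9 -1.4 -0.8 0.1 0;-19.7 7.8 15.4 -1.4 -0.8 0.1 0;-19.5 7.4 15.9 -1.4 -0.8 0.1 0;-19.3 7.1 16.3 -1.4 -0.8 0.1 0;-19.0 6.7 16.7 -1.4 -0.8 0.1 0;-18.8 6.3 17.2 -1.4 -0.8 0.1 0;-18.5 5.9 17.6 -1.4 -0.8 0.1 0
-3.4 5.6 22.6 -1.2 -0.7 0.0 0;-3.1 5.1 22.8 -1.2 -0.7 0.0 0;-2.8 4.6 22.9 -1.2 -0.7 0.0 0;-2.5 4.1 23.0 -1.2 -0.7 0.0 0;-2.2 3.6 23.1 -1.2 -0.7 0.0 0;-1.9 3.1 23.2 -1.2 -0.7 0.0 0;-1.6 2.6 23.3 -1.2 -0.7 0.0 0;-1.3 2.1 23.4 -1.2 -0.7 0.0 0
-1.1 1.6 23.5 -1.2 -0.7 0.0 0;-0.8 1.1 23.5 -1.2 -0.7 0.0 0;-0.5 0.6 23.5 -1.2 -0.7 0.0 0;-0.2 0.1 23.5 -1.2 -0.7 0.0 0;0.1 -0.4 23.5 -1.2 -0.7 0.0 0;0.4 -0.9 23.5 -1.2 -0.7 0.0 0
[384.8934785  211.3372339  266.08201599]
9.1 -17.8 -0.0 0.0 -0.0 3.7 0;7.9 -18.4 -0.0 0.0 -0.0 3.7 0;6.7 -18.9 -0.0 0.0 -0.0 3.7 0;5.5 -19.3 -0.0 0.0 -0.0 3.7 0
-2.3 -11.7 0.0 -0.0 -0.0 5.6 0;-3.4 -11.4 0.0 -0.0 -0.0 5.6 0;-4.5 -11.0 0.0 -0.0 -0.0 5.6 0;-5.6 -10.5 0.0 -0.0 -0.0 5.6 0;-6.6 -9.9 0.0 -0.0 -0.0 5.6 0;-7.5 -9.2 0.0 -0.0 -0.0 5.6 0;-8.4 -8.4 0.0 -0.0 -0.0 5.6 0;-9.2 -7.6 0.0 -0.0 -0.0 5.6 0
[544.77107674 254.17630724 312.03858566]
```

Request:
servo_tool --deltas "-12 5 8 -1.4 -0.8 0.1 0;-19.9 8.2 14.9 -1.4 -0.8 0.1 0;-19.7 7.8 15.4 -1.4 -0.8 0.1 0;-19.5 7.4 15.9 -1.4 -0.8 0.1 0;-19.3 7.1 16.3 -1.4 -0.8 0.1 0;-19 6.7 16.7 -1.4 -0.8 0.1 0;-18.8 6.3 17.2 -1.4 -0.8 0.1 0;-16 6 18 -1.4 -0.8 0.1 0"

```text
t: 10.05
tcp_pos: [454.3, -120.0, 257.2]
eef_rot: [0.629, -0.594, 0.38, 0.327]
wrist_force: [0.8, -0.1, -1.8]
width: 0.193
```

Request:
servo_tool --deltas "-8 5.6 21 -1.2 -0.7 0 0;-6 5.1 22.8 -1.2 -0.7 0 0;-2.8 4.6 22.9 -1.2 -0.7 0 0;-2.5 4.1 23 -1.2 -0.7 0 0;-2.2 3.6 23.1 -1.2 -0.7 0 0;-1.9 3.1 23.2 -1.2 -0.7 0 0;-1.6 2.6 23.3 -1.2 -0.7 0 0;-1.3 2.1 23.4 -1.2 -0.7 0 0"

```text
t: 10.85
tcp_pos: [415.6, 63.3, 264.8]
eef_rot: [-0.595, 0.628, -0.32, -0.386]
wrist_force: [0.4, 0.1, -1.5]
width: 0.192
```

Request:
servo_tool --deltas "-1.1 1.6 23.5 -1.2 -0.7 0 0;-0.8 1.1 23.5 -1.2 -0.7 0 0;-0.5 0.6 23.5 -1.2 -0.7 0 0;-0.2 0.1 23.5 -1.2 -0.7 0 0;0 0 18 -1.2 -0.7 0 0;0 0 10 -1.2 -0.7 0 0;0 0 4 0 0 0 0;0 0 0 0 0 0 0"

```text
t: 11.65
tcp_pos: [392.5, 186.2, 266.9]
eef_rot: [-0.566, 0.65, -0.273, -0.427]
wrist_force: [0.1, -0.1, -1.6]
width: 0.2
```

```bash
python3 st.py; cat >> st.py <<'E'
def pour(lipr,lipz,up,yaw=15.,side=0):
    c=np.array([np.cos(np.radians(yaw)),np.sin(np.radians(yaw)),0])
    lip=np.array([*TU,0])-c*lipr+np.array([-c[1],c[0],0])*side; lip[2]=lipz
    Rs=Rn.from_euler('z',yaw,degrees=True)*Rn.from_euler('y',-up,degrees=True)
    return scoop2tool(lip-Rs.apply([43.5,0,1]),yaw,up)
E
python3 - <<'E'
from st import *
im=robot.camera("scene"); top=robot.camera("top")
a=cv2.resize(im[100:320,200:460,::-1],(500,423),interpolation=3); b=cv2.resize(top[140:310,180:290,::-1],(274,423),interpolation=3)
cv2.imwrite("pics/s5.png",np.hstack([a,b]))
st=plan(*pour(60,215,-5),5,0)
st=plan(*pour(50,185,-50),8,0,st)
E
```

```text
o [481.6 208.8 237.6] yaw 14.2 up 10.2 F [ 0.1 -0.1 -1.6] w 0.2 q [ 0.12 -0.57  2.28  0.09  0.91 -1.74] t 11.65
binloc -173.33086606720568 479.8322105106436
7.4 -13.9 5.6 -0.2 -0.0 3.0 0;6.7 -14.3 5.5 -0.2 -0.0 3.0 0;5.9 -14.6 5.5 -0.2 -0.0 3.0 0;5.1 -14.9 5.5 -0.2 -0.0 3.0 0;4.3 -15.2 5.4 -0.2 -0.0 3.0 0
-2.3 -11.7 0.0 -0.0 -0.0 5.6 0;-3.4 -11.4 0.0 -0.0 -0.0 5.6 0;-4.5 -11.0 0.0 -0.0 -0.0 5.6 0;-5.6 -10.5 0.0 -0.0 -0.0 5.6 0;-6.6 -9.9 0.0 -0.0 -0.0 5.6 0;-7.5 -9.2 0.0 -0.0 -0.0 5.6 0;-8.4 -8.4 0.0 -0.0 -0.0 5.6 0;-9.2 -7.6 0.0 -0.0 -0.0 5.6 0
```

View pics/s5.png

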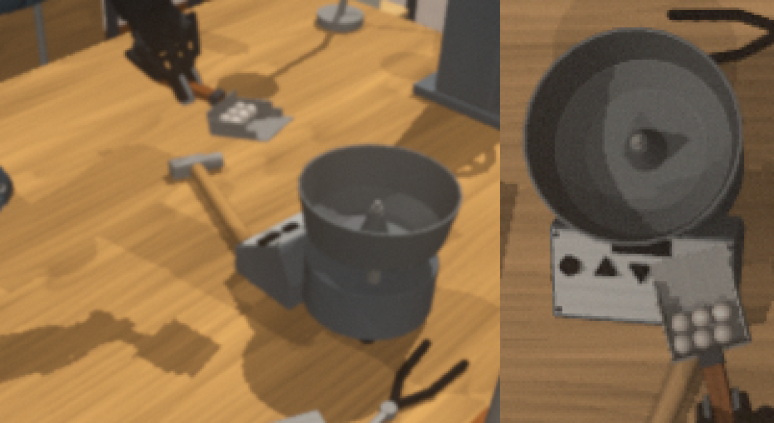

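```bash
python3 - <<'E'
from st import *
st=plan(*pour(58,212,8),6,0)
st=plan(*pour(52,195,-15),4,0,st)
st=plan(*pour(48,182,-50),6,0,st)
E
```

```text
10.2 -7.8 4.6 -0.1 -0.0 0.4 0;10.2 -7.9 4.6 -0.1 -0.0 0.4 0;10.1 -7.9 4.6 -0.1 -0.0 0.4 0;10.1 -8.0 4.5 -0.1 -0.0 0.4 0;10.0 -8.1 4.5 -0.1 -0.0 0.4 0;10.0 -8.2 4.5 -0.1 -0.0 0.4 0
-4.2 -9.8 -0.0 0.0 0.0 5.8 0;-5.2 -9.3 -0.0 0.0 0.0 5.8 0;-6.1 -8.8 -0.0 0.0 0.0 5.8 0;-6.9 -8.1 -0.0 0.0 0.0 5.8 0
-5.3 -11.8 -0.0 -0.0 -0.0 5.8 0;-6.5 -11.2 -0.0 -0.0 -0.0 5.8 0;-7.6 -10.5 -0.0 -0.0 -0.0 5.8 0;-8.6 -9.7 0.0 -0.0 -0.0 5.8 0;-9.6 -8.8 0.0 -0.0 -0.0 5.8 0;-10.4 -7.7 0.0 -0.0 -0.0 5.8 0
```

Request:
servo_tool --deltas "10.2 -7.8 4.6 0 0 0.4 0;10.2 -7.9 4.6 0 0 0.4 0;10.1 -7.9 4.6 0 0 0.4 0;10.1 -8 4.5 0 0 0.4 0;10 -8.1 4.5 0 0 0.4 0;10 -8.2 4.5 0 0 0.4 0;0 0 0 0 0 0 0;0 0 0 0 0 0 0"

```text
t: 12.55
tcp_pos: [455.3, 229.8, 237.8]
eef_rot: [-0.557, 0.644, -0.287, -0.438]
wrist_force: [0.2, 0.0, -3.1]
width: 0.197
```

```bash
python3 - <<'E'
from st import *
scoop_state()
st=plan(*pour(52,195,-15),4,0)
st=plan(*pour(48,182,-50),6,0,st)
E
```

```text
o [543.1 252.  204.6] yaw 14.2 up 7.8 F [ 0.2  0.  -3.1] w 0.197 q [ 0.22 -0.26  2.13  0.02  0.79 -1.6 ] t 12.55
-4.2 -9.8 0.2 -0.2 0.0 5.7 0;-5.2 -9.3 0.2 -0.2 0.0 5.7 0;-6.1 -8.8 0.2 -0.2 0.0 5.7 0;-6.9 -8.1 0.1 -0.2 0.0 5.7 0
-5.3 -11.8 -0.0 -0.0 -0.0 5.8 0;-6.5 -11.2 -0.0 -0.0 -0.0 5.8 0;-7.6 -10.5 -0.0 -0.0 -0.0 5.8 0;-8.6 -9.7 0.0 -0.0 -0.0 5.8 0;-9.6 -8.8 0.0 -0.0 -0.0 5.8 0;-10.4 -7.7 0.0 -0.0 -0.0 5.8 0
```

Request:
servo_tool --deltas "-4.2 -9.8 0.2 0 0 5.7 0;-5.2 -9.3 0.2 0 0 5.7 0;-6.1 -8.8 0.2 0 0 5.7 0;-6.9 -8.1 0.1 0 0 5.7 0;-5.3 -11.8 0 0 0 5.8 0;-6.5 -11.2 0 0 0 5.8 0;-7.6 -10.5 0 0 0 5.8 0;-8.6 -9.7 0 0 0 5.8 0"

```text
t: 13.35
tcp_pos: [525.8, 248.0, 298.4]
eef_rot: [0.342, -0.481, 0.516, 0.621]
wrist_force: [1.1, 0.7, -1.4]
width: 0.192
```

Request:
servo_tool --deltas "-9.6 -8.8 0 0 0 5.8 0;-10.4 -7.7 0 0 0 5.8 0;0 0 0 0 0 0 0;0 0 0 0 0 0 0;0 0 0 0 0 0 0;0 0 0 0 0 0 0;0 0 0 0 0 0 0;0 0 0 0 0 0 0"

```text
t: 14.15
tcp_pos: [546.6, 254.0, 310.7]
eef_rot: [0.278, -0.427, 0.561, 0.652]
wrist_force: [-0.3, 0.2, -1.1]
width: 0.196
```

```bash
python3 - <<'E'
from st import *
scoop_state()
im=robot.camera("scene"); top=robot.camera("top")
a=cv2.resize(im[100:320,260:480,::-1],(450,450),interpolation=3); b=cv2.resize(top[140:310,180:290,::-1],(290,450),interpolation=3)
cv2.imwrite("pics/s6.png",np.hstack([a,b]))
E
```

```text
o [566.8 259.2 216.4] yaw 14.2 up -49.6 F [-0.3  0.2 -1.1] w 0.196 q [ 0.24  0.56  1.07  0.    2.03 -1.58] t 14.15
```

View pics/s6.png

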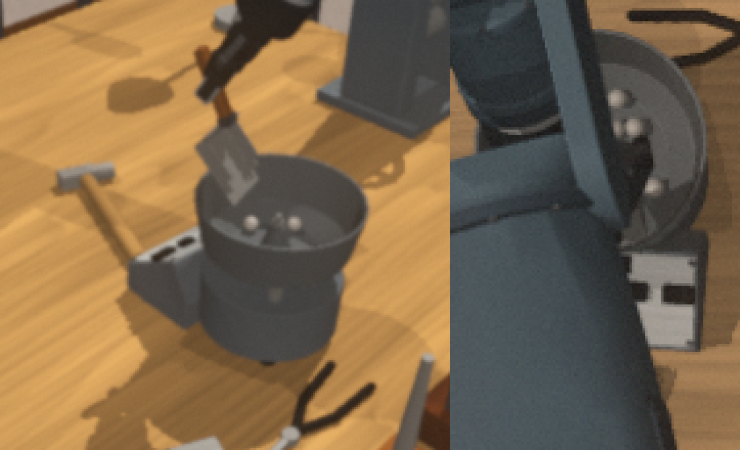

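```bash
python3 - <<'E'
from st import *
st=plan(*pour(75,240,-25),5,0)
st=plan(*pour(130,240,0),4,0,st)
st=plan(*scoop2tool([*SC,90],SY,0),15,0,st)
E
```

```text
3.3 15.6 -0.0 -0.1 0.1 -4.9 0;1.9 15.8 -0.0 -0.1 0.1 -4.9 0;0.6 15.9 0.0 -0.1 0.1 -4.9 0;-0.8 15.9 0.1 -0.1 0.1 -4.9 0;-2.2 15.8 0.1 -0.1 0.1 -4.9 0
14.4 20.3 0.0 0.0 0.0 -6.2 0;12.1 21.7 0.0 0.0 0.0 -6.2 0;9.7 22.9 0.0 0.0 0.0 -6.2 0;7.1 23.8 0.0 0.0 0.0 -6.2 0
10.9 -0.8 -14.8 1.7 0.6 0.0 0;11.0 -1.2 -14.7 1.7 0.6 0.0 0;11.2 -1.6 -14.5 1.7 0.6 0.0 0;11.3 -2.0 -14.4 1.7 0.6 0.0 0;11.5 -2.5 -14.2 1.7 0.6 0.0 0;11.6 -2.9 -14.0 1.7 0.6 0.0 0;11.8 -3.3 -13.8 1.7 0.6 0.0 0;11.9 -3.7 -13.5 1.7 0.6 0.0 0
12.0 -4.0 -13.3 1.7 0.6 0.0 0;12.2 -4.4 -13.0 1.7 0.6 0.0 0;12.3 -4.8 -12.8 1.7 0.6 0.0 0;12.5 -5.2 -12.5 1.7 0.6 0.0 0;12.6 -5.5 -12.2 1.7 0.6 0.0 0;12.7 -5.9 -11.9 1.7 0.6 0.0 0;12.8 -6.2 -11.6 1.7 0.6 0.0 0
```

Request:
servo_tool --deltas "3.3 15.6 0 0 0 -4.9 0;1.9 15.8 0 0 0 -4.9 0;0.6 15.9 0 0 0 -4.9 0;-0.8 15.9 0 0 0 -4.9 0;-2.2 15.8 0 0 0 -4.9 0;14.4 20.3 0 0 0 -6.2 0;12.1 21.7 0 0 0 -6.2 0;9.7 22.9 0 0 0 -6.2 0"

```text
t: 15.05
tcp_pos: [410.0, 219.4, 296.7]
eef_rot: [-0.499, 0.604, -0.364, -0.504]
wrist_force: [-0.7, 0.5, -0.6]
width: 0.189
```

Request:
servo_tool --deltas "7.1 23.8 0 0 0 -6.2 0;10.9 -0.8 -14.8 1.7 0.6 0 0;11 -1.2 -14.7 1.7 0.6 0 0;11.2 -1.6 -14.5 1.7 0.6 0 0;11.3 -2 -14.4 1.7 0.6 0 0;11.5 -2.5 -14.2 1.7 0.6 0 0;11.6 -2.9 -14 1.7 0.6 0 0;11.8 -3.3 -13.8 1.7 0.6 0 0"

```text
t: 15.85
tcp_pos: [445.0, 120.9, 213.4]
eef_rot: [-0.574, 0.581, -0.399, -0.417]
wrist_force: [0.1, 0.3, -1.6]
width: 0.193
```

Request:
servo_tool --deltas "11.9 -3.7 -13.5 1.7 0.6 0 0;12 -4 -13.3 1.7 0.6 0 0;12.2 -4.4 -13 1.7 0.6 0 0;12.3 -4.8 -12.8 1.7 0.6 0 0;12.5 -5.2 -12.5 1.7 0.6 0 0;12.6 -5.5 -12.2 1.7 0.6 0 0;12.7 -5.9 -11.9 1.7 0.6 0 0;12.8 -6.2 -11.6 1.7 0.6 0 0"

```text
t: 16.65
tcp_pos: [507.4, 14.4, 132.0]
eef_rot: [0.621, -0.526, 0.47, 0.342]
wrist_force: [1.0, 0.3, -1.6]
width: 0.201
```

```bash
python3 - <<'E'
from st import *
scoop_state()
st=plan(*scoop2tool([*SC,8],SY,0),6,0)
E
```

```text
o [590.1  -4.6  85.9] yaw -13.0 up -0.6 F [ 1.   0.3 -1.6] w 0.201 q [-0.21 -0.01  2.12 -0.    0.7  -1.55] t 16.65
12.6 3.6 0.2 -0.3 -0.0 -0.1 0;12.6 3.7 0.3 -0.3 -0.0 -0.1 0;12.6 3.7 0.3 -0.3 -0.0 -0.1 0;12.6 3.7 0.3 -0.3 -0.0 -0.1 0;12.6 3.7 0.3 -0.3 -0.0 -0.1 0;12.6 3.8 0.3 -0.3 -0.0 -0.1 0
```

Request:
servo_tool --deltas "12.6 3.6 0.2 0 0 -0.1 0;12.6 3.7 0.3 0 0 -0.1 0;12.6 3.7 0.3 0 0 -0.1 0;12.6 3.7 0.3 0 0 -0.1 0;12.6 3.7 0.3 0 0 -0.1 0;12.6 3.8 0.3 0 0 -0.1 0;3 1.1 0 0 0 0 0;3 1.1 0 0 0 0 0"

```text
t: 17.45
tcp_pos: [511.8, 16.4, 47.3]
eef_rot: [0.623, -0.528, 0.467, 0.339]
wrist_force: [0.4, -0.6, -0.9]
width: 0.194
```

Request:
servo_tool --deltas "1 0.4 0 0 0 0 0;1 0.4 0 0 0 0 0;0 0 0 0 0 0 0;0 0 0 0 0 0 0;0 0 0 0 0 0 0;0 0 0 0 0 0 0;0 0 0 0 0 0 0;0 0 0 0 0 0 0"

```text
t: 18.25
tcp_pos: [511.8, 16.7, 45.8]
eef_rot: [0.623, -0.529, 0.466, 0.339]
wrist_force: [0.8, -0.4, -1.8]
width: 0.193
```

```bash
python3 - <<'E'
from st import *
scoop_state(); print(robot.sense()["torque"])
E
```

```text
o [595.   -2.2   0.6] yaw -12.8 up -0.0 F [ 0.8 -0.4 -1.8] w 0.193 q [-0.2   0.18  2.14 -0.01  0.47 -1.54] t 18.25
[ 0.1111044   0.30055013 -0.02063706]
```

Request:
servo_tool --deltas "0.5 0.2 0 0 0 0 0;0.5 0.2 0 0 0 0 0;0.5 0.2 0 0 0 0 0;0 0 0 0 0 0 0;0 0 0 0 0 0 0;0 0 0 0 0 0 0;0 0 0 0 0 0 0;0 0 0 0 0 0 0"

```text
t: 19.05
tcp_pos: [512.4, 16.6, 45.0]
eef_rot: [0.623, -0.529, 0.466, 0.339]
wrist_force: [-4.7, 0.8, 8.4]
width: 0.196
```

```bash
python3 - <<'E'
from st import *
scoop_state(); print(robot.sense()["torque"])
E
```

```text
o [595.7  -2.3  -0. ] yaw -12.8 up 0.1 F [-4.7  0.8  8.4] w 0.196 q [-0.2   0.18  2.14 -0.01  0.46 -1.54] t 19.05
[-0.13436642  0.32261644 -0.05380584]
```

Request:
servo_tool --deltas "0 0 0 0 0 0 30;0 0 0 0 0 0 45;0 0 0 0 0 0 60;0 0 0 0 0 0 60;0 0 0 0 0 0 60;-8 0 0 0 0 0 60;-16 0 0 0 0 0 60;-24 0 0 0 0 0 60"

```text
t: 19.85
tcp_pos: [494.6, 20.2, 89.0]
eef_rot: [0.622, -0.528, 0.467, 0.34]
wrist_force: [0.3, 0.8, 0.9]
width: 0.6
```

```bash
cat > key.py <<'E'
from h import *
def keypose(dy,h,dx=0):
    # fingertip centre at height h above key top plane (17 mm ahead of tcp)
    R=toolR(TY,30); n=-R.as_matrix()[:,0]; up=np.cross([*R.as_matrix()[:,2]],n)  # y x z = x (up panel)
    return tl(-119,dy,81)+n*(h+17)+up*dx,R
def where():
    s=robot.sense(); p0,R=keypose(0,0); d=R.inv().apply(s["tcp_pos"]-p0); F=R.inv().apply(s["wrist_force"])
    print("h %.2f up %.2f row %.2f"%(-d[0],-d[1],d[2]),"F along x,y,z",F.round(1),"roterr",np.degrees((R.inv()*rot()).as_rotvec()).round(1),"t",round(s["t"],2),"w",round(s["width"],2),"q",s["joint_pos"].round(2))
if __name__=="__main__": where()
E
python3 - <<'E'
from st import *; from key import *
scoop_state()
s=robot.sense(); st=plan(s["tcp_pos"]+[-60,40,110],rot(),4,0)
st=plan(*keypose(72,60),16,0,st); print(st[0])
im=robot.camera("top"); cv2.imwrite("pics/t7.png",im[:,:,::-1])
E
```

```text
o [577.7   1.3  43.6] yaw -12.8 up -0.2 F [0.3 0.8 0.9] w 0.6 q [-0.2   0.04  2.17 -0.01  0.58 -1.54] t 19.85
-31.6 6.5 6.6 0.0 0.0 0.0 0;-31.6 6.5 6.6 0.0 0.0 0.0 0;-31.6 6.5 6.6 0.0 0.0 0.0 0;-31.6 6.5 6.6 0.0 0.0 0.0 0
2.8 2.0 19.2 -0.5 -0.2 -0.6 0;2.9 1.8 19.2 -0.5 -0.2 -0.6 0;2.9 1.7 19.2 -0.5 -0.2 -0.6 0;3.0 1.6 19.3 -0.5 -0.2 -0.6 0;3.0 1.5 19.3 -0.5 -0.2 -0.6 0;3.1 1.3 19.3 -0.5 -0.2 -0.6 0;3.1 1.2 19.3 -0.5 -0.2 -0.6 0;3.2 1.1 19.3 -0.5 -0.2 -0.6 0
3.2 0.9 19.3 -0.5 -0.2 -0.6 0;3.3 0.8 19.2 -0.5 -0.2 -0.6 0;3.3 0.7 19.2 -0.5 -0.2 -0.6 0;3.4 0.6 19.2 -0.5 -0.2 -0.6 0;3.5 0.4 19.2 -0.5 -0.2 -0.6 0;3.5 0.3 19.2 -0.5 -0.2 -0.6 0;3.6 0.2 19.2 -0.5 -0.2 -0.6 0;3.7 0.1 19.2 -0.5 -0.2 -0.6 0
[488.97587416 363.82966211 147.68395609]
```

Request:
servo_tool --deltas "-31 6.5 6.6 0 0 0 60;-31.6 6.5 6.6 0 0 0 0;-31.6 6.5 6.6 0 0 0 0;-31.6 6.5 6.6 0 0 0 0;2.8 2 19.2 -0.5 -0.2 -0.6 0;2.9 1.8 19.2 -0.5 -0.2 -0.6 0;2.9 1.7 19.2 -0.5 -0.2 -0.6 0;3 1.6 19.3 -0.5 -0.2 -0.6 0"

```text
t: 20.7
tcp_pos: [449.2, 136.8, 186.3]
eef_rot: [0.624, -0.547, 0.444, 0.338]
wrist_force: [0.5, -0.4, 0.1]
width: 0.001
```

Request:
servo_tool --deltas "3 1.5 19.3 -0.5 -0.2 -0.6 0;3.1 1.3 19.3 -0.5 -0.2 -0.6 0;3.1 1.2 19.3 -0.5 -0.2 -0.6 0;3.2 1.1 19.3 -0.5 -0.2 -0.6 0;3.2 0.9 19.3 -0.5 -0.2 -0.6 0;3.3 0.8 19.2 -0.5 -0.2 -0.6 0;3.3 0.7 19.2 -0.5 -0.2 -0.6 0;3.4 0.6 19.2 -0.5 -0.2 -0.6 0"

```text
t: 21.5
tcp_pos: [475.9, 288.8, 160.2]
eef_rot: [0.624, -0.582, 0.4, 0.335]
wrist_force: [0.8, -0.5, 1.0]
width: 0.0
```

Request:
servo_tool --deltas "3.5 0.4 19.2 -0.5 -0.2 -0.6 0;3.5 0.3 19.2 -0.5 -0.2 -0.6 0;3.6 0.2 19.2 -0.5 -0.2 -0.6 0;3.7 0.1 19.2 -0.5 -0.2 -0.6 0;0 0 0 0 0 0 0;0 0 0 0 0 0 0;0 0 0 0 0 0 0;0 0 0 0 0 0 0"

```text
t: 22.3
tcp_pos: [489.3, 363.1, 147.3]
eef_rot: [0.624, -0.598, 0.378, 0.332]
wrist_force: [0.2, 0.5, -0.2]
width: -0.007
```

```bash
python3 - <<'E'
from key import *
where(); plan(*keypose(72,20),4,0)
top=robot.camera("top"); im=robot.camera("scene"); cv2.imwrite("pics/t8.png",top[:,:,::-1]); cv2.imwrite("pics/sc8.png",im[:,:,::-1])
# bits: scoop & bowl (top) and panel (scene) in one picture
a=cv2.resize(top[140:290,180:400,::-1],None,fx=2,fy=2,interpolation=3); b=cv2.resize(im[140:300,280:450,::-1],(319,300),interpolation=3)
cv2.imwrite("pics/v11.png",np.hstack([a,b]))
E
```

```text
h 59.48 up 0.18 row 71.29 F along x,y,z [ 0.2 -0.   0.5] roterr [-0.2 -0.   0.4] t 22.3 w -0.01 q [ 0.6   0.21  1.89 -0.51  0.69 -0.56]
9.9 -0.0 0.2 0.1 0.0 -0.1 0;9.9 -0.0 0.2 0.1 0.0 -0.1 0;9.9 0.0 0.2 0.1 0.0 -0.1 0;9.9 0.0 0.2 0.1 0.0 -0.1 0
```

View pics/v11.png

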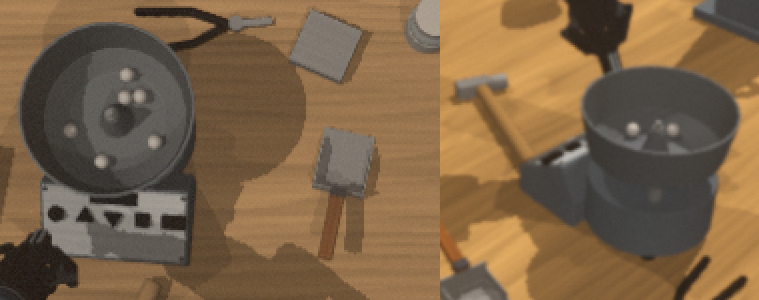

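Request:
servo_tool --deltas "12 0 0.2 0.1 0 -0.1 0;12 0 0.2 0.1 0 -0.1 0;12 0 0.2 0 0 -0.1 0;10 0 0 0 0 0 0;5 0 0 0 0 0 0;2 0 0 0 0 0 0;0 0 0 0 0 0 0;0 0 0 0 0 0 0"

```text
t: 23.2
tcp_pos: [515.7, 362.6, 101.4]
eef_rot: [0.625, -0.598, 0.377, 0.33]
wrist_force: [-0.1, -0.7, -0.1]
width: 0.001
```

```bash
python3 key.py
```

```text
h 6.54 up -0.02 row 72.84 F along x,y,z [ 0.   0.1 -0.7] roterr [-0.1 -0.   0. ] t 23.2 w 0.0 q [ 0.57  0.32  1.86 -0.56  0.6  -0.51]
```

Request:
servo_tool --deltas "2 0 -0.5 0 0 0 0;2 0 0 0 0 0 0;2 0 0 0 0 0 0;1 0 0 0 0 0 0;0 0 0 0 0 0 0;0 0 0 0 0 0 0;0 0 0 0 0 0 0;0 0 0 0 0 0 0"

```text
t: 24.0
tcp_pos: [519.1, 361.7, 95.1]
eef_rot: [0.625, -0.598, 0.377, 0.33]
wrist_force: [-0.4, 0.3, 1.7]
width: -0.001
```

```bash
python3 key.py
```

```text
h -0.60 up -0.14 row 72.23 F along x,y,z [-1.7 -0.5  0.3] roterr [-0.1 -0.   0. ] t 24.0 w -0.0 q [ 0.56  0.34  1.86 -0.57  0.59 -0.51]
```

Request:
servo_tool --deltas "1 0 0 0 0 0 0;1 0 0 0 0 0 0;1 0 0 0 0 0 0;0.5 0 0 0 0 0 0;0.5 0 0 0 0 0 0;0 0 0 0 0 0 0;0 0 0 0 0 0 0;0 0 0 0 0 0 0"

```text
t: 24.8
tcp_pos: [520.7, 361.6, 92.6]
eef_rot: [0.625, -0.598, 0.377, 0.33]
wrist_force: [-11.5, -3.1, 15.1]
width: 0.003
```

```bash
python3 key.py
```

```text
h -3.58 up -0.04 row 72.29 F along x,y,z [-18.6   2.2  -3.9] roterr [-0.1 -0.   0. ] t 24.8 w 0.0 q [ 0.56  0.34  1.86 -0.57  0.58 -0.51]
```

Request:
servo_tool --deltas "-4 0 0 0 0 0 0;-6 0 0 0 0 0 0;-8 0 0 0 0 0 0;0 0 -12 0 0 0 0;0 0 -12 0 0 0 0;0 0 -12 0 0 0 0;0 0 0 0 0 0 0;0 0 0 0 0 0 0"

```text
t: 25.6
tcp_pos: [509.5, 325.5, 107.0]
eef_rot: [0.626, -0.598, 0.378, 0.33]
wrist_force: [0.2, 0.3, -0.2]
width: -0.001
```

```bash
python3 key.py; python3 -c "
from key import *
plan(*keypose(36,-4.1),1,0)"
```

```text
h 13.08 up -0.07 row 35.35 F along x,y,z [ 0.3 -0.1  0.3] roterr [0.  0.  0.1] t 25.6 w -0.0 q [ 0.51  0.25  1.94 -0.54  0.57 -0.58]
17.2 -0.1 0.7 -0.0 -0.0 -0.1 0
```

Request:
servo_tool --deltas "6 0 0.6 0 0 0 0;5 0 0 0 0 0 0;2 0 0 0 0 0 0;1.5 0 0 0 0 0 0;1.5 0 0 0 0 0 0;1.1 0 0 0 0 0 0;0 0 0 0 0 0 0;0 0 0 0 0 0 0"

```text
t: 26.4
tcp_pos: [517.4, 326.4, 92.7]
eef_rot: [0.625, -0.598, 0.377, 0.33]
wrist_force: [-6.1, -1.6, 7.5]
width: 0.001
```

```bash
python3 key.py
```

```text
h -3.29 up -0.40 row 36.91 F along x,y,z [-9.5  1.4 -2.1] roterr [-0.1 -0.   0.1] t 26.4 w 0.0 q [ 0.51  0.29  1.93 -0.56  0.54 -0.56]
```

Request:
servo_tool --deltas "-4 0 0 0 0 0 0;-6 0 0 0 0 0 0;-8 0 0 0 0 0 0;0 0 -24 0 0 0 0;0 0 -24 0 0 0 0;0 0 -20 0 0 0 0;0 0 -4 0 0 0 0;0 0 0 0 0 0 0"

```text
t: 27.2
tcp_pos: [503.6, 254.8, 108.4]
eef_rot: [0.626, -0.598, 0.377, 0.33]
wrist_force: [0.5, 1.0, 0.1]
width: 0.002
```

```bash
python3 key.py; python3 -c "
from key import *
plan(*keypose(-36,-4.1),1,0)"
```

```text
h 14.46 up 0.30 row -35.59 F along x,y,z [ 0.1 -0.4  1.1] roterr [ 0. -0.  0.] t 27.2 w 0.0 q [ 0.38  0.15  2.06 -0.48  0.5  -0.74]
18.6 0.3 -0.4 -0.0 0.0 -0.0 0
```

Request:
servo_tool --deltas "6 0.2 -0.4 0 0 0 0;5 0 0 0 0 0 0;3 0 0 0 0 0 0;1.5 0 0 0 0 0 0;1.5 0 0 0 0 0 0;1.4 0 0 0 0 0 0;0 0 0 0 0 0 0;0 0 0 0 0 0 0"

```text
t: 28.0
tcp_pos: [511.8, 254.6, 92.6]
eef_rot: [0.625, -0.598, 0.377, 0.33]
wrist_force: [-12.0, 1.2, 14.2]
width: -0.0
```

```bash
python3 key.py
```

```text
h -3.36 up -0.50 row -35.11 F along x,y,z [-18.3   3.3   0.3] roterr [-0.1 -0.   0. ] t 28.0 w -0.0 q [ 0.37  0.2   2.05 -0.5   0.46 -0.72]
```

Request:
servo_tool --deltas "-4 0 0 0 0 0 0;-6 0 0 0 0 0 0;-8 0 0 0 0 0 0;0 0 -14 0 0 0 0;0 0 -14 0 0 0 0;0 0 -12 0 0 0 0;0 0 0 0 0 0 0;0 0 0 0 0 0 0"

```text
t: 28.8
tcp_pos: [500.5, 214.7, 107.8]
eef_rot: [0.626, -0.598, 0.377, 0.33]
wrist_force: [0.1, 0.6, -0.5]
width: -0.0
```

```bash
python3 key.py; python3 -c "
from key import *
plan(*keypose(-75,-4.0),1,0)"
```

```text
h 13.93 up 0.00 row -75.75 F along x,y,z [0.5 0.2 0.6] roterr [-0. -0.  0.] t 28.8 w -0.0 q [ 0.29  0.1   2.12 -0.41  0.46 -0.88]
17.9 -0.0 0.7 0.0 0.0 -0.0 0
```

Request:
servo_tool --deltas "6 0 0.7 0 0 0 0;5 0 0 0 0 0 0;3 0 0 0 0 0 0;1.5 0 0 0 0 0 0;1.3 0 0 0 0 0 0;0.8 0 0 0 0 0 0;0 0 0 0 0 0 0;0 0 0 0 0 0 0"

```text
t: 29.6
tcp_pos: [508.7, 215.3, 92.7]
eef_rot: [0.625, -0.598, 0.377, 0.33]
wrist_force: [-10.3, 1.0, 11.9]
width: -0.0
```

```bash
python3 key.py
```

```text
h -3.21 up -0.43 row -74.59 F along x,y,z [-15.5   3.    0.2] roterr [-0.1 -0.   0.1] t 29.6 w -0.0 q [ 0.28  0.15  2.11 -0.44  0.43 -0.85]
```

Start is fully in. I'll withdraw along the normal and make a last check.

Request:
servo_tool --deltas "-4 0 0 0 0 0 0;-8 0 0 0 0 0 0;-20 0 0 0 0 0 0;-25 0 0 0 0 0 0;-25 0 0 0 0 0 0;-20 0 0 0 0 0 0;0 0 0 0 0 0 0;0 0 0 0 0 0 0"

```text
t: 30.4
tcp_pos: [458.5, 218.8, 180.8]
eef_rot: [0.626, -0.598, 0.377, 0.33]
wrist_force: [0.1, -0.4, -0.2]
width: 0.0
```

```bash
python3 - <<'E'
from key import *
where()
top=robot.camera("top"); im=robot.camera("scene")
a=cv2.resize(top[90:380,150:510,::-1],(440,354),interpolation=3); b=cv2.resize(im[140:430,80:460,::-1],(354*38//29-104,354),interpolation=3)
cv2.imwrite("pics/v12.png",np.hstack([a,b]))
E
```

```text
h 98.23 up 0.02 row -74.99 F along x,y,z [ 0.3 -0.  -0.4] roterr [-0. -0.  0.] t 30.4 w 0.0 q [ 0.33 -0.13  2.16 -0.33  0.65 -0.94]
```

View pics/v12.png

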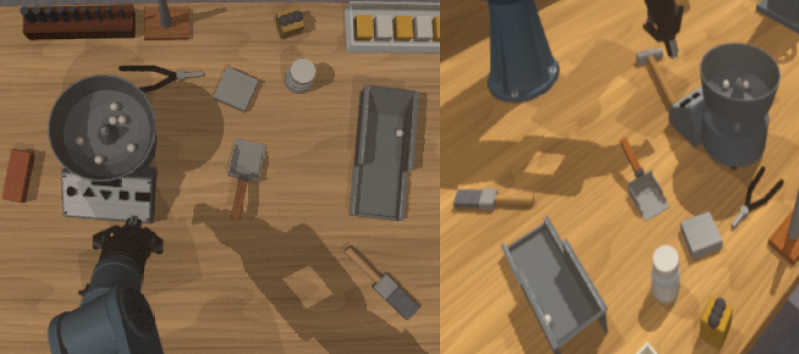

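The picture shows six balls in the bowl, one left in the bin and the scoop flat on the bench. The arm is clear and the other tools have not moved.

```bash
python3 -c "
from workcell import robot; print(robot.job_done())"
```

```text
the job is handed in; nothing more can be done
None
```

The tumbler is charged and started, and the job was handed in at about 30 s of the 72 s allowed.

- **Charging:** I scooped six of the seven media pieces and tipped them into the bowl. None spilled, and the seventh is still in the bin. The scoop lies flat within a few mm of where it started.
- **Keys:** I pressed power, timer-up, speed and start in that order, each to its stop and fully released. The held forces were about 19, 10, 18 and 16 N. All are above the 5 N needed for full travel, so each key was against its stop. Timer-down was not touched.
- **Last checks:** The final pictures show six balls in the bowl, one in the bin, the scoop flat and the other tools unmoved. The arm is clear, with wrist force about zero.
- **Disagreements:**
  - The key stops read 3.2–3.6 mm below my estimated key plane instead of 4.0 mm. That is within the 2 mm calibration error.
  - The bin's rim measured a few mm wider than the stated 106 mm.
  - While scooping, the last joint came to -3.117 rad, just inside its -3.12 limit.

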